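# Change the filter cartridge in the push-push bay

## Robot

A 7-joint arm with a two-finger parallel gripper is mounted at the origin on a cart in front of the work surface, level with it; the furniture and walls round the work are solid. World frame = base frame: x ahead of the robot, y to its left, z up, the work surface at z = 0. Lengths are in mm, angles in rad, forces in N, time in s.
With the tool pointing down it reaches from about 400 to 900 mm from the base axis. Payload 5.6 kg.
Tool frame: the origin (TCP) lies on the centre line of the jaws, within the pads' length; the fingertips stand 8 mm ahead of it and the grasp point (between the pads) lies 11 mm behind it (ctrl.tip_extent is the distance from the TCP to the fingertips, in mm); y points along the fingers, z is the direction in which the jaws open and shut, and the axes are right-handed (so a half turn about y gives the same grasp; the last joint's range is limited). The gripper opens to 92 mm and grips with 3 to 60 N. Pads are 20 mm wide; open, the fingers measure 128 mm over their backs; the gripper's body (75 mm by 189 mm) begins 69 mm behind the grasp point.
Start: joints at [-0.043, 0.468, -0.012, 1.603, 0.006, 1.071, -0.056], TCP at [650.007, -0.043, 222.592] pointing down, gripper open.
Joint ranges: [-2.53, 2.53], [-0.31, 2.02], [-1.57, 1.55], [0.28, 2.44], [-1.29, 4.43], [0.15, 1.84], [-2.92, 2.92]. Speed limits (rad/s): [2.57, 2.57, 3.14, 3.14, 3.14, 3.14, 3.14].

## Interface

Orientations are given as [roll, pitch, yaw] about the fixed x, y, z axes, in that order (R = Rz(yaw) Ry(pitch) Rx(roll)).
In Python, from bench import monitor, imaging, ctrl gives the robot as it stands.
- The arm moves only by the tool play_rows, never from a script. Its argument "motion" is a list of rows, each a list of 7 numbers: the shift along the tool's x, y, z in cm, then the turn, a rotation vector about the tool's x, y, z in rad, then the finger opening in cm, from 0 to 9.19. In form: [[tx, ty, tz, wx, wy, wz, gripper], ...]. A call has 1 to 5 rows; each row shifts and turns the commanded pose from where the row before left it, along the tool's axes as they then stand; what a row does not reach is not made up. A row lasts 1/12 s, in which the tool goes at most 41.7 mm and 7.16 degrees, less where a joint would pass 70% of its speed; a pose out of reach is approached as far as the arm can. A call is refused whole if a number of a shift passes 4.17 or a number of a turn 0.125, either way. A call with a gripper value outside its range is refused whole. The fingers move at their own pace and stop on an object; the grip force is fixed at half the most. Time passes only in rows, so rows that do not move let the fingers close. It gives the time, the measured TCP pose, the force and the opening at its end, in the units of the state.
- monitor.get_obs(): the state, without advancing time (a new reading comes with each control period).
- imaging.get_image(name): name is "scene" or "side" or "wrist"; returns a dict with "image" (420x560x3 uint8, red, green, blue), "z_map" (420x560 float32, mm along the optical axis (not along the pixel's ray), 0 where there is no reading), "K" (3x3 intrinsics, pixels), "D" ([k1, k2, p1, p2, k3] as OpenCV has them; the pictures are not rectified), "world_to_cam" (4x4, takes a point from world to camera coordinates). Camera axes: x right, y up, looking along -z (the intrinsics and any distortion apply to the point x, -y, -z); pixel columns grow to the right and rows downward; lengths in mm; the calibration is good to about 2 mm. A picture is of the moment at which its call begins.
- ctrl.close_job(): hands the job in, once; it reports no verdict.
Trained networks look in a picture, given as the dict that the camera call returned (one of the last four; its "shot" number tells which), for a name from the list of things; names that differ only in an ending like _2 or _b are one class to them, and where a whole thing is asked for, a point or a joint stands for the part that bears it (a point fixed in the world has none). Each returns a list of dicts, best first, with "score" (0 to 1); they miss things now and then, are a little off and sometimes report something else, mostly with a low value. They report only what shows in the picture. A call takes as long as a camera call.
- imaging.spot_in(query, picture): "rect" ([centre column, centre row, width, height] in pixels, round what is visible of it).
- imaging.regions_of(query, picture): "region" (420x560 bool, what is visible of it) and "rect" ([centre column, centre row, width, height] in pixels, round what is visible of it).
The state is a dict: "time_s": time; "joint_pos": joint angles; "dq": joint speeds; "joint_efforts": joint torques, N m; "position": TCP position; "eef_rot": TCP orientation; "contact_force": force on the tool from outside, world axes, zero at the start; "ft_torque": the same for the moment, N m; "gripper_width": opening from 0.0 (shut) to 1.0 (fully open).
Only numpy, scipy, OpenCV 4.12 (cv2) and the standard library are available. Lean on these libraries where they do the work, as an engineer would, in place of code of your own. Each camera call takes 0.05 s, during which the arm holds its last target.

## Task

Change the filter in the grey dust-filter dock: press the cartridge that sits in its bay so that the push-push catch lets go and lifts it, take it out and stand it upright in the plywood tray. Then put the other cartridge, which stands on the bench, into the bay and press it down until the catch holds it, and let go. Press only until you feel the stop, as the catch breaks above about 25 N, and leave the other things on the bench where they are.

Things in the scene. Friction and masses are not known exactly. Their poses are not given: they have to be found in the camera images.
- dock: Dust-filter dock fixed to the bench: grey block 96 x 112 mm, 90 mm high, on a black foot, grille in front, round duct stub behind. Origin at the centre of its underside, z up, x from grille to duct. In its top is one upright bay, 27 mm along x by 43 mm along y, centred on the origin, with a 4 mm chamfer round the mouth. A sprung platform in the bay carries the cartridge.
- bay_mouth (a point): centre of the bay's mouth, level with the housing's top (90 mm up), axes as the dock. A cartridge's top stands 34 mm above it with the platform out, 22 mm above it when held. The stop (a rise of some 4 to 8 N per mm, felt at the fingers) lies 5.5 to 17 mm below the held depth, unknown and different each time; the catch changes over 1 to 2 mm before the stop.
- catch (a joint): depth of the damped platform in m: 0 out, 0.012 held by the catch, more while pressed; its spring pushes back with 2 N (out) to 6 N (deepest). Pressing down to the stop and letting go changes the catch over: a cartridge pressed in from out is then held, a held one is lifted out. The catch breaks above about 25 N.
- old_filter: used filter cartridge, held in the bay at the start: upright black frame with white pleats, 24 mm (x) by 40 mm (y) by 82 mm high, 60 g, same either way round, sides along the dock's axes. Origin at its centre, 41 mm below its flat top; lowest 3 mm of the foot stepped in by 2 mm all round.
- new_filter: fresh filter cartridge, the same in size and look (24 x 40 x 82 mm, 50 to 85 g, origin at its centre), standing upright on the bench beside the dock
- tray: low plywood tray fixed on the bench, 130 mm (x) by 150 mm (y), rim 22 mm high, walls 6 mm and floor about 6 mm thick; origin at the centre of its underside
- glue_bottle: white glue bottle, 62 x 58 x 160 mm, standing behind the dock; origin under its centre. Leave it alone. The other clutter round about (plane, roll of tape, cork block, wood blanks, offcut) is fixed and at most 60 mm high near the dock.

How it is judged (in metres and radians):
On the way, in this order (a step that is already met when the one before it is completed fails the run):
1. the catch has let go and the used cartridge stands lifted in the bay (value of joint catch below 0.003 m and horizontal distance between old_filter and bay_mouth below 0.008 m and z of old_filter in the frame of dock below 0.09 m), for 0.1 s.
2. the used cartridge stands upright in the tray (x of old_filter in the frame of tray between -0.06 and 0.06 m and y of old_filter in the frame of tray between -0.07 and 0.07 m and height (world z) of old_filter below 0.054 m and angle between old_filter's own z axis and vertical below 0.15 rad), for 0.2 s.
3. the fresh cartridge is held by the catch (value of joint catch between 0.0105 and 0.0135 m and velocity of joint catch between -0.002 and 0.002 m/s and horizontal distance between new_filter and bay_mouth below 0.006 m and z of new_filter in the frame of dock below 0.075 m), for 0.3 s.
At the end, for the whole second after the job is handed in: The fresh cartridge stands in the bay within 6 mm of its centre, held by the catch (platform 10.5 to 13.5 mm deep), and the used one stands upright (within 0.15 rad) inside the tray, both at rest and released (all of step 2 and value of joint catch between 0.0105 and 0.0135 m and horizontal distance between new_filter and bay_mouth below 0.006 m and z of new_filter in the frame of dock below 0.075 m and angle between new_filter's own z axis and vertical below 0.1 rad and linear speed of each of new_filter, old_filter below 0.02 m/s); the robot touches nothing.
It fails at once if a cartridge or the robot presses on the dock with more than 25 N (contact force between any of new_filter, old_filter, the arm, the fingers and dock above 25 N).
It fails at once if the glue bottle is moved by more than 30 mm or tipped (distance of glue_bottle from where it was at the start of the episode above 0.03 m or angle between glue_bottle's own z axis and vertical above 0.3 rad).
It also fails if it takes over 70 s, if anything falls off the work surface, if the arm or the gripper's body presses on something with over 40 N, if the wrist force passes 120 N, or if a joint passes its speed limit or range.

## Working session

There is one attempt and no reset: what is moved stays moved. The work goes in short steps, Python scripts to look and compute and a tool call to move; the robot and the scene stay as the last step left them, time stands still between calls to the robot, and variables do not carry over. Pictures are saved under pics/ and viewed, and the job is handed in when it is done.

Besides the shell and the picture viewer there is one more tool, called after ">>>" by a JSON object that holds its "name" and its "arguments", one argument or row to a line. play_rows: Moves the arm, as the interface text tells. Its arguments: {"type":"object","properties":{"motion":{"type":"array","items":{"type":"array","items":{"type":"number"}}}},"required":["motion"]}

```bash
mkdir -p pics; cat > h.py <<'E'
import numpy as np,cv2
from bench import monitor,imaging,ctrl
def px2w(p,u,v,z=None):
    K=np.array(p["K"],float);D=np.array(p["D"],float)
    n=cv2.undistortPoints(np.array([[[u,v]]],float),K,D)[0,0]
    if z is None: z=p["z_map"][int(round(v)),int(round(u))]
    c=np.array([n[0]*z,-n[1]*z,-z,1])
    return (np.linalg.inv(np.array(p["world_to_cam"],float))@c)[:3]
def cloud(p,mask):
    vs,us=np.nonzero(mask&(p["z_map"]>0))
    K=np.array(p["K"],float);D=np.array(p["D"],float)
    n=cv2.undistortPoints(np.stack([us,vs],1).astype(float)[:,None],K,D)[:,0]
    z=p["z_map"][vs,us].astype(float)
    c=np.stack([n[:,0]*z,-n[:,1]*z,-z,np.ones_like(z)])
    return (np.linalg.inv(np.array(p["world_to_cam"],float))@c)[:3].T,us,vs
def proj(p,X):
    c=(np.array(p["world_to_cam"],float)@np.append(X,1))[:3]
    return cv2.projectPoints(np.array([[c[0],-c[1],-c[2]]]),np.zeros(3),np.zeros(3),np.array(p["K"],float),np.array(p["D"],float))[0].ravel()
def save(p,n): cv2.imwrite(f"pics/{n}.png",cv2.cvtColor(p["image"],cv2.COLOR_RGB2BGR))
E
python3 - <<'E'
from h import *
import json
print(monitor.get_obs(),ctrl.tip_extent)
for n in ["scene","side","wrist"]:
    p=imaging.get_image(n);save(p,n+"0")
    w=np.linalg.inv(p["world_to_cam"]);print(n,w.round(2).tolist(),np.array(p["K"]).tolist(),p["D"])
    for q in ["dock","old_filter","new_filter","tray","glue_bottle"]:
        for r in imaging.regions_of(q,p):
            c,u,v=cloud(p,r["region"])
            print(q,round(r["score"],2),np.round(r["rect"]),len(c),np.percentile(c,[2,50,98],axis=0).round().tolist() if len(c) else "")
E
```

```text
{'time_s': 0.0, 'joint_pos': array([-0.04297831,  0.46839283, -0.01163434,  1.6035947 ,  0.00600434,
        1.07142095, -0.05628806]), 'dq': array([ 0.00032166,  0.00110606, -0.00015786,  0.00021734,  0.00033829,
       -0.00070855,  0.00230772]), 'joint_efforts': array([-3.39112758e-04, -5.20573139e+01, -1.31628491e-02, -2.43752271e+01,
       -5.67366311e-02,  1.73054746e-02,  1.50106093e-04]), 'position': array([ 6.49434109e+02, -6.51896678e-02,  2.21642182e+02]), 'eef_rot': array([-1.57257373e+00, -1.13880272e-04, -1.57083987e+00]), 'contact_force': array([-0.17270948, -0.33620765, -0.18008086]), 'ft_torque': array([-0.03123563, -0.01128691,  0.02076724]), 'gripper_width': 0.9996474914972424} 8.0
scene [[0.89, 0.29, -0.35, 206.03], [-0.46, 0.61, -0.65, -738.15], [0.02, 0.74, 0.67, 860.15], [0.0, 0.0, 0.0, 1.0]] [[432.7441281749251, 0.0, 281.0836690598358], [0.0, 432.7441281749251, 212.21055790102528], [0.0, 0.0, 1.0]] [-0.00111951  0.          0.          0.          0.        ]
dock 0.62 [263. 243.  57.  64.] 2356 [[476.0, -100.0, 2.0], [520.0, -63.0, 76.0], [596.0, 23.0, 92.0]
[... 1467 characters left out ...]
st [[1.0, 0.0, -0.0, 649.52], [0.0, 0.97, 0.25, 70.54], [0.0, -0.25, 0.97, 383.67], [0.0, 0.0, 0.0, 1.0]] [[347.3864260862869, 0.0, 280.9621415085537], [0.0, 347.3864260862869, 208.18098726696772], [0.0, 0.0, 1.0]] [0.02646329 0.         0.         0.         0.        ]
dock 0.78 [159. 215. 168. 142.] 12073 [[482.0, -68.0, 4.0], [559.0, -7.0, 89.0], [601.0, 34.0, 90.0]]
old_filter 0.93 [150. 233.  53.  54.] 1647 [[522.0, -42.0, 80.0], [540.0, -23.0, 111.0], [551.0, -9.0, 112.0]]
tray 0.82 [184. 384. 123.  46.] 5222 [[463.0, -295.0, 3.0], [526.0, -260.0, 5.0], [597.0, -226.0, 21.0]]
glue_bottle 0.95 [381. 107.  90.  71.] 5108 [[707.0, 55.0, 26.0], [725.0, 79.0, 107.0], [753.0, 104.0, 157.0]]
```

View pics/side0.png

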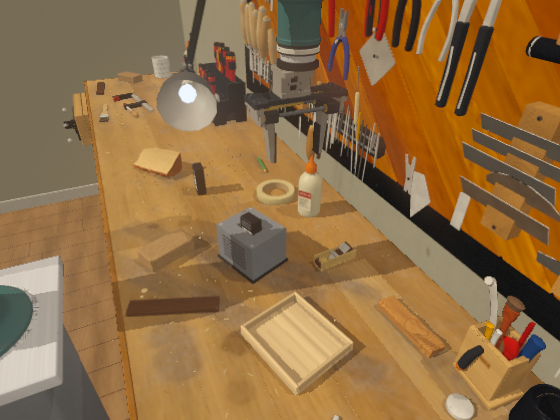

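View pics/wrist0.png

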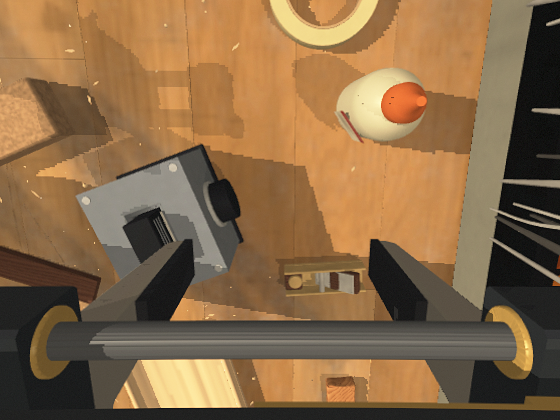

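```bash
python3 - <<'E'
from h import *
def fit(c,lo,hi,name):
    s=c[(c[:,2]>lo)&(c[:,2]<hi)]
    r=cv2.minAreaRect(s[:,:2].astype(np.float32));print(name,len(s),np.round(r[0],1),np.round(r[1],1),round(r[2],1),"z",np.median(s[:,2]).round(1))
for n in ["side","scene","wrist"]:
    p=imaging.get_image(n)
    for q,lo,hi in [("dock",86,95),("old_filter",108,118),("new_filter",77,90),("tray",18,27)]:
        for r in imaging.regions_of(q,p)[:1]:
            c,u,v=cloud(p,r["region"])
            try: fit(c,lo,hi,n+" "+q)
            except Exception as e: print(n,q,"x")
E
```

```text
side dock 1283 [537.4 -30.9] [ 98.8 114.5] 19.9 z 90.8
side old_filter 165 [536.7 -32.1] [24.7 40.8] 21.2 z 112.9
side new_filter 74 [504.4 286.4] [41.9 22.2] 84.9 z 83.1
side tray 1053 [ 527.5 -263.9] [131.3 152.1] 15.2 z 21.1
scene dock 975 [537.2 -31.9] [ 99.1 115.7] 20.8 z 89.2
scene old_filter 112 [536.9 -32.6] [24.4 41.5] 18.3 z 111.4
scene tray 580 [ 528.1 -265.2] [131.5 151.1] 15.0 z 20.9
wrist dock 8322 [536.8 -30.8] [ 96.8 111.8] 20.4 z 88.9
wrist tray 401 [ 528.1 -262.3] [132.6  72.3] 13.0 z 20.6
```

The side view shows the dock at (252,243) with the old cartridge in its top (251,222), the new cartridge at (200,179), the tray at (297,342), and a lamp head at (188,100). In the wrist view the duct points to +x,+y, so the dock yaw is about +20°. Next I'll check the lamp's clearance and refine the new cartridge's pose.

```bash
python3 - <<'E'
from h import *
p=imaging.get_image("side")
for u,v in [(188,110),(170,100),(205,115),(188,125),(195,30),(190,75)]: print(u,v,px2w(p,u,v).round())
c,u,v=cloud(p,np.ones((420,560),bool))
m=(c[:,2]>70)&(c[:,0]>350)&(c[:,0]<750)&(abs(c[:,1])<420)
g=c[m]
H={}
for q in g: H.setdefault((int(q[0]//50)*50,int(q[1]//50)*50),[]).append(q[2])
for k in sorted(H): print(k,len(H[k]),round(min(H[k])),round(max(H[k])),end="; ")
E
```

```text
188 110 [564. 617. 115.]
170 100 [513. 627. 152.]
205 115 [607. 566. 110.]
188 125 [547. 564.  86.]
195 30 [612. 592. 358.]
190 75 [569. 539. 247.]
(450, -100) 64 70 94; (450, -50) 234 71 93; (450, 0) 47 71 93; (450, 250) 32 70 84; (450, 300) 6 77 83; (500, -150) 4 71 90; (500, -100) 561 70 114; (500, -50) 423 84 115; (500, 0) 106 89 93; (500, 250) 63 70 88; (500, 300) 10 82 85; (550, -100) 329 70 93; (550, -50) 1182 84 348; (550, 0) 329 89 347; (600, -100) 4 83 90; (600, -50) 3195 216 499; (600, 0) 293 315 495; (650, -50) 1421 215 498; (650, 0) 202 216 347; (700, -450) 85 70 101; (700, -50) 710 216 347; (700, 0) 145 74 347; (700, 50) 569 70 162;
```

>>> {"name": "play_rows", "arguments": {
  "motion": [
    [1.05, 0, -3.77, 0, -0.118, 0, 9.19],
    [1.05, 0, -3.77, 0, -0.118, 0, 9.19],
    [1.05, 0, -3.77, 0, -0.118, 0, 4],
    [0, 0, 0, 0, 0, 0, 4],
    [0, 0, 0, 0, 0, 0, 4]
  ]
}}

```text
time_s: 2.12
position: [540.8, -45.9, 223.2]
eef_rot: [-1.57, -0.001, -1.22]
contact_force: [1.3, -0.1, -0.6]
gripper_width: 0.805
```

```bash
python3 - <<'E'
from h import *
o=monitor.get_obs();print(o["position"],o["eef_rot"],o["contact_force"])
p=imaging.get_image("wrist");save(p,"wrist1")
for q,lo,hi in [("dock",84,95),("old_filter",105,118)]:
    for r in imaging.regions_of(q,p)[:1]:
        c,u,v=cloud(p,r["region"]);s=c[(c[:,2]>lo)&(c[:,2]<hi)]
        print(q,r["score"],len(s),cv2.minAreaRect(s[:,:2].astype(np.float32)))
E
```

```text
[540.76858778 -45.85812637 223.15618018] [-1.57045741e+00 -5.87951530e-04 -1.22027905e+00] [ 1.26384106 -0.13756248 -0.61461307]
dock 0.78 12758 ((537.171875, -30.81060791015625), (97.21349334716797, 112.97928619384766), 20.31898307800293)
old_filter 0.59 1457 ((536.5250244140625, -30.447002410888672), (24.814542770385742, 39.48245620727539), 20.80706024169922)
```

>>> {"name": "play_rows", "arguments": {
  "motion": [
    [-1.53, 0, 0.16, 0, -0.005, 0, 0],
    [0, 0, 0, 0, 0, 0, 0],
    [0, 3.5, 0, 0, 0, 0, 0],
    [0, 3.5, 0, 0, 0, 0, 0],
    [0, 1.0, 0, 0, 0, 0, 0]
  ]
}}

```text
time_s: 2.68
position: [535.4, -28.1, 138.3]
eef_rot: [-1.577, 0.003, -1.21]
contact_force: [-0.7, -0.9, -0.5]
gripper_width: 0.315
```

>>> {"name": "play_rows", "arguments": {
  "motion": [
    [0, 0, 0, 0, 0, 0, 0],
    [0, 0, 0, 0, 0, 0, 0],
    [0, 0, 0, 0, 0, 0, 0]
  ]
}}

```text
time_s: 2.93
position: [539.5, -29.2, 144.2]
eef_rot: [-1.568, -0.001, -1.211]
contact_force: [0.3, -0.6, 0.2]
gripper_width: 0.098
```

```bash
python3 - <<'E'
from h import *
o=monitor.get_obs();print(o["position"],o["eef_rot"],o["contact_force"],o["gripper_width"])
p=imaging.get_image("wrist");save(p,"wrist2")
p=imaging.get_image("side");save(p,"side2")
E
```

```text
[539.53111221 -29.16286726 144.1947664 ] [-1.56827686e+00 -9.04280954e-04 -1.21142172e+00] [ 0.30037537 -0.55026579  0.15288659] 0.0982319561078666
```

View pics/wrist2.png

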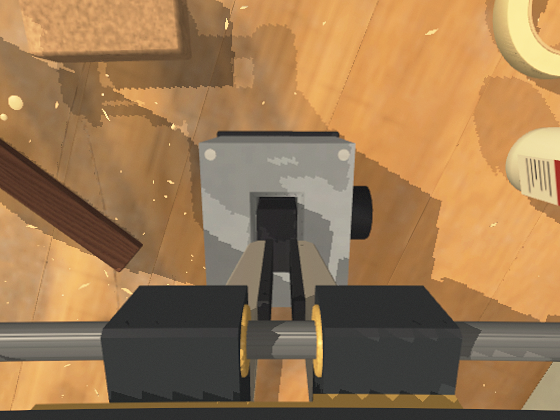

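View pics/side2.png

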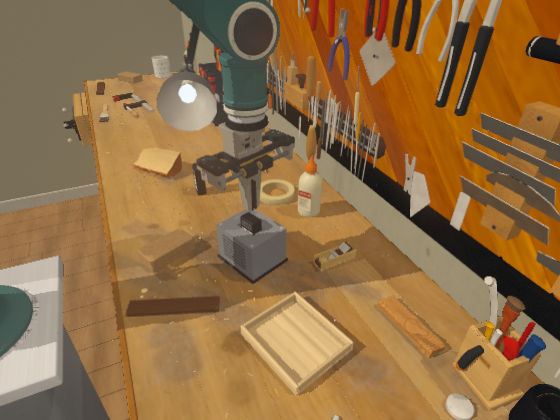

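>>> {"name": "play_rows", "arguments": {
  "motion": [
    [0, 0, 0, 0, 0, 0, 0],
    [0, 0, 0, 0, 0, 0, 0],
    [0, 0, 0, 0, 0, 0, 0]
  ]
}}

```text
time_s: 3.28
position: [538.5, -29.6, 143.3]
eef_rot: [-1.57, -0.001, -1.212]
contact_force: [-0.2, 0.4, -0.1]
gripper_width: 0.008
```

>>> {"name": "play_rows", "arguments": {
  "motion": [
    [0.05, 0.8, -0.15, 0, 0, 0, 0],
    [0, 0.4, 0, 0, 0, 0, 0],
    [0, 0, 0, 0, 0, 0, 0],
    [0, 0, 0, 0, 0, 0, 0]
  ]
}}

```text
time_s: 3.62
position: [536.4, -30.5, 130.0]
eef_rot: [-1.572, 0.0, -1.212]
contact_force: [0.4, 1.0, 0.2]
gripper_width: 0.002
```

>>> {"name": "play_rows", "arguments": {
  "motion": [
    [0, 0.3, 0, 0, 0, 0, 0],
    [0, 0.3, 0, 0, 0, 0, 0],
    [0, 0.2, 0, 0, 0, 0, 0],
    [0, 0.2, 0, 0, 0, 0, 0],
    [0, 0, 0, 0, 0, 0, 0]
  ]
}}

```text
time_s: 4.03
position: [536.9, -30.5, 120.5]
eef_rot: [-1.571, -0.0, -1.212]
contact_force: [-0.3, 0.1, 1.2]
gripper_width: 0.005
```

>>> {"name": "play_rows", "arguments": {
  "motion": [
    [0, 0.1, 0, 0, 0, 0, 0],
    [0, 0.1, 0, 0, 0, 0, 0],
    [0, 0.1, 0, 0, 0, 0, 0],
    [0, 0, 0, 0, 0, 0, 0]
  ]
}}

```text
time_s: 4.37
position: [537.0, -30.5, 117.7]
eef_rot: [-1.571, -0.0, -1.212]
contact_force: [-0.0, 0.3, 4.0]
gripper_width: 0.006
```

>>> {"name": "play_rows", "arguments": {
  "motion": [
    [0, 0.1, 0, 0, 0, 0, 0],
    [0, 0.1, 0, 0, 0, 0, 0],
    [0, 0, 0, 0, 0, 0, 0]
  ]
}}

```text
time_s: 4.62
position: [536.9, -30.5, 115.5]
eef_rot: [-1.571, -0.0, -1.212]
contact_force: [-0.2, -0.1, 4.6]
gripper_width: 0.001
```

>>> {"name": "play_rows", "arguments": {
  "motion": [
    [0, 0.1, 0, 0, 0, 0, 0],
    [0, 0, 0, 0, 0, 0, 0]
  ]
}}

```text
time_s: 4.78
position: [536.9, -30.5, 114.5]
eef_rot: [-1.571, -0.0, -1.212]
contact_force: [-0.4, 0.0, 4.2]
gripper_width: 0.006
```

>>> {"name": "play_rows", "arguments": {
  "motion": [
    [0, 0.1, 0, 0, 0, 0, 0],
    [0, 0, 0, 0, 0, 0, 0]
  ]
}}

```text
time_s: 4.95
position: [536.9, -30.5, 113.6]
eef_rot: [-1.571, -0.0, -1.212]
contact_force: [-0.7, 0.1, 4.5]
gripper_width: 0.003
```

>>> {"name": "play_rows", "arguments": {
  "motion": [
    [0, 0.1, 0, 0, 0, 0, 0],
    [0, 0, 0, 0, 0, 0, 0]
  ]
}}

```text
time_s: 5.12
position: [536.9, -30.5, 112.6]
eef_rot: [-1.571, -0.0, -1.212]
contact_force: [-0.1, -0.5, 4.6]
gripper_width: 0.005
```

>>> {"name": "play_rows", "arguments": {
  "motion": [
    [0, 0.1, 0, 0, 0, 0, 0],
    [0, 0, 0, 0, 0, 0, 0]
  ]
}}

```text
time_s: 5.28
position: [536.9, -30.5, 111.6]
eef_rot: [-1.571, -0.0, -1.212]
contact_force: [-0.7, 0.7, 4.8]
gripper_width: 0.005
```

>>> {"name": "play_rows", "arguments": {
  "motion": [
    [0, 0.1, 0, 0, 0, 0, 0],
    [0, 0, 0, 0, 0, 0, 0]
  ]
}}

```text
time_s: 5.45
position: [537.0, -30.5, 110.7]
eef_rot: [-1.571, -0.0, -1.212]
contact_force: [-1.0, 0.8, 6.5]
gripper_width: 0.002
```

>>> {"name": "play_rows", "arguments": {
  "motion": [
    [0, 0.1, 0, 0, 0, 0, 0],
    [0, 0, 0, 0, 0, 0, 0]
  ]
}}

```text
time_s: 5.62
position: [537.4, -30.4, 110.3]
eef_rot: [-1.57, -0.0, -1.212]
contact_force: [-2.3, 0.3, 10.8]
gripper_width: 0.002
```

The force rises sharply at z≈110.5, so that's the stop. Lifting now.

>>> {"name": "play_rows", "arguments": {
  "motion": [
    [0, -0.5, 0, 0, 0, 0, 0],
    [0, -1.0, 0, 0, 0, 0, 0],
    [0, -2, 0, 0, 0, 0, 0],
    [0, -2, 0, 0, 0, 0, 6],
    [0, -1, 0, 0, 0, 0, 6]
  ]
}}

```text
time_s: 6.03
position: [537.7, -30.6, 176.8]
eef_rot: [-1.568, -0.001, -1.212]
contact_force: [0.1, -0.3, -0.0]
gripper_width: 0.128
```

>>> {"name": "play_rows", "arguments": {
  "motion": [
    [0, 0, 0, 0, 0, 0, 6],
    [0, 0, 0, 0, 0, 0, 6],
    [0, 0, 0, 0, 0, 0, 6],
    [0, 0, 0, 0, 0, 0, 6],
    [0, 0, 0, 0, 0, 0, 6]
  ]
}}

```text
time_s: 6.45
position: [536.2, -30.5, 173.5]
eef_rot: [-1.573, 0.001, -1.212]
contact_force: [0.1, 0.5, 0.9]
gripper_width: 0.491
```

```bash
python3 - <<'E'
from h import *
o=monitor.get_obs();print(o["position"],o["eef_rot"],o["contact_force"],o["gripper_width"])
for n in ["wrist","side"]:
  p=imaging.get_image(n);save(p,n+"3")
  for r in imaging.regions_of("old_filter",p)[:1]:
        c,u,v=cloud(p,r["region"]);s=c[(c[:,2]>116)&(c[:,2]<130)]
        print(r["score"],len(s),np.percentile(c[:,2],[5,50,95]).round(1))
        if len(s)>3: print(cv2.minAreaRect(s[:,:2].astype(np.float32)))
E
```

```text
[536.19085183 -30.50188126 173.50930174] [-1.57264879e+00  6.88363125e-04 -1.21178285e+00] [0.06394073 0.47563815 0.85501183] 0.49148890582682697
0.61 2239 [ 93.1 122.8 124. ]
((536.5361938476562, -30.41195297241211), (24.9279727935791, 40.028324127197266), 20.93479347229004)
0.79 193 [ 88.5 113.9 125.6]
((536.36962890625, -32.1958122253418), (24.789958953857422, 40.46879577636719), 21.521034240722656)
```

View pics/wrist3.png

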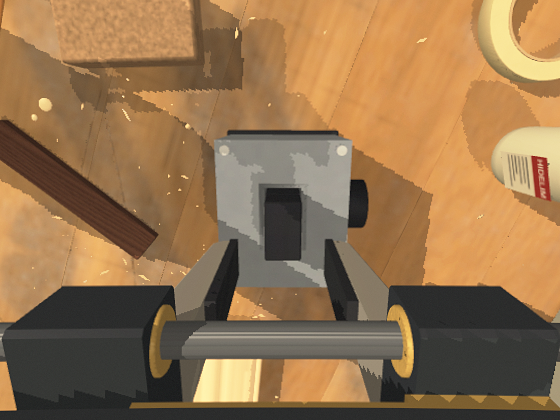

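The wrist view shows the cartridge at (283,225), centred between the jaws. Its top is at z≈124, so the catch let go. Next: the grasp.

>>> {"name": "play_rows", "arguments": {
  "motion": [
    [0, 3, 0, 0, 0, 0, 6],
    [0, 2.5, 0, 0, 0, 0, 6],
    [0, 1.2, 0, 0, 0, 0, 6],
    [0, 0, 0, 0, 0, 0, 6],
    [0, 0, 0, 0, 0, 0, 6]
  ]
}}

```text
time_s: 7.07
position: [536.8, -30.5, 107.4]
eef_rot: [-1.572, 0.0, -1.212]
contact_force: [-0.1, 0.4, -0.9]
gripper_width: 0.653
```

>>> {"name": "play_rows", "arguments": {
  "motion": [
    [0, 0, 0, 0, 0, 0, 1.5],
    [0, 0, 0, 0, 0, 0, 1.5],
    [0, 0, 0, 0, 0, 0, 1.5],
    [0, 0, 0, 0, 0, 0, 1.5],
    [0, 0, 0, 0, 0, 0, 1.5]
  ]
}}

```text
time_s: 7.48
position: [537.2, -30.6, 108.2]
eef_rot: [-1.57, -0.0, -1.212]
contact_force: [-0.7, 1.1, 0.2]
gripper_width: 0.307
```

>>> {"name": "play_rows", "arguments": {
  "motion": [
    [0, 0, 0, 0, 0, 0, 1.5],
    [0, 0, 0, 0, 0, 0, 1.5],
    [0, 0, 0, 0, 0, 0, 1.5]
  ]
}}

```text
time_s: 7.73
position: [537.1, -30.5, 107.9]
eef_rot: [-1.57, -0.0, -1.212]
contact_force: [0.3, 0.3, 1.5]
gripper_width: 0.256
```

>>> {"name": "play_rows", "arguments": {
  "motion": [
    [0, -0.5, 0, 0, 0, 0, 1.5],
    [0, -1.5, 0, 0, 0, 0, 1.5],
    [0, -2.5, 0, 0, 0, 0, 1.5],
    [0, -2.5, 0, 0, 0, 0, 1.5],
    [0, -2.5, 0, 0, 0, 0, 1.5]
  ]
}}

```text
time_s: 8.15
position: [536.4, -30.4, 203.5]
eef_rot: [-1.572, 0.0, -1.212]
contact_force: [0.5, -0.2, -1.0]
gripper_width: 0.256
```

>>> {"name": "play_rows", "arguments": {
  "motion": [
    [0, -1.0, 0, 0, 0, 0, 1.5],
    [0, 0, 0, 0, 0, 0, 1.5],
    [0, 0, 0, 0, 0, 0, 1.5]
  ]
}}

```text
time_s: 8.4
position: [536.6, -30.6, 212.2]
eef_rot: [-1.571, -0.0, -1.212]
contact_force: [-0.3, 0.0, -1.4]
gripper_width: 0.258
```

```bash
python3 - <<'E'
from h import *
o=monitor.get_obs();print(o["position"],o["eef_rot"],o["contact_force"],o["gripper_width"])
for n in ["side"]:
  p=imaging.get_image(n);save(p,n+"4")
  for r in imaging.regions_of("old_filter",p):
        c,u,v=cloud(p,r["region"])
        print(r["score"],r["rect"],len(c),np.percentile(c,[2,50,98],axis=0).round(1))
E
```

```text
[536.60008017 -30.55244494 212.24605015] [-1.57079730e+00 -1.13813621e-04 -1.21189927e+00] [-0.33523398  0.04110162 -1.44056808] 0.25813708689658477
0.83 [249.1, 184.6, 27.8, 46.2] 721 [[519.4 -53.7 150.7]
 [534.5 -46.8 186.7]
 [553.7 -17.9 229.4]]
0.25 [309.9, 185.5, 24.6, 63.6] 1071 [[704.4  50.    7.1]
 [725.1  60.9  77.1]
 [753.4  85.9 149.1]]
```

View pics/side4.png

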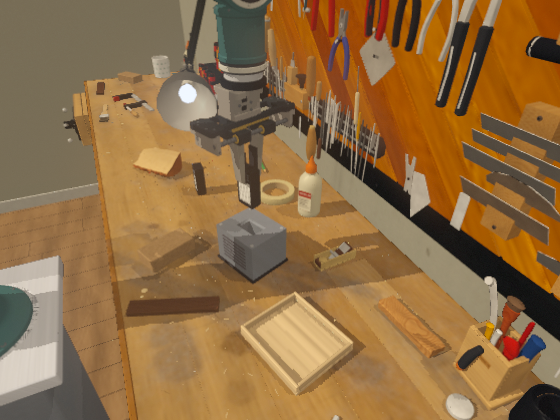

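The cartridge is out and hangs upright at (249,185). I'm moving it over the tray.

>>> {"name": "play_rows", "arguments": {
  "motion": [
    [3.07, 0, -1.29, 0, 0, 0, 1.5],
    [3.07, 0, -1.29, 0, 0, 0, 1.5],
    [3.07, 0, -1.29, 0, 0, 0, 1.5],
    [3.07, 0, -1.29, 0, 0, 0, 1.5],
    [3.07, 0, -1.29, 0, 0, 0, 1.5]
  ]
}}

```text
time_s: 8.92
position: [529.2, -198.1, 210.7]
eef_rot: [-1.573, 0.002, -1.211]
contact_force: [0.5, -0.8, -0.8]
gripper_width: 0.257
```

>>> {"name": "play_rows", "arguments": {
  "motion": [
    [3.07, 0, -1.29, 0, 0, 0, 1.5],
    [3.07, 0, -1.29, 0, 0, 0, 1.5],
    [0, 3, 0, 0, 0, 0, 1.5],
    [0, 3, 0, 0, 0, 0, 1.5],
    [0, 3, 0, 0, 0, 0, 1.5]
  ]
}}

```text
time_s: 9.33
position: [526.7, -264.0, 120.0]
eef_rot: [-1.572, 0.001, -1.214]
contact_force: [0.3, -0.3, -0.5]
gripper_width: 0.253
```

>>> {"name": "play_rows", "arguments": {
  "motion": [
    [0, 2, 0, 0, 0, 0, 1.5],
    [0, 1, 0, 0, 0, 0, 1.5],
    [0, 0, 0, 0, 0, 0, 1.5],
    [0, 0, 0, 0, 0, 0, 1.5],
    [0, 0, 0, 0, 0, 0, 1.5]
  ]
}}

```text
time_s: 9.75
position: [528.6, -263.8, 93.5]
eef_rot: [-1.57, -0.001, -1.212]
contact_force: [0.6, 0.2, 0.1]
gripper_width: 0.261
```

Now lowering to contact, expected near TCP z=72.

>>> {"name": "play_rows", "arguments": {
  "motion": [
    [0, 0.8, 0, 0, 0, 0, 1.5],
    [0, 0.6, 0, 0, 0, 0, 1.5],
    [0, 0.3, 0, 0, 0, 0, 1.5],
    [0, 0.1, 0, 0, 0, 0, 1.5],
    [0, 0, 0, 0, 0, 0, 1.5]
  ]
}}

```text
time_s: 10.17
position: [527.6, -263.4, 74.3]
eef_rot: [-1.571, 0.0, -1.212]
contact_force: [-0.0, -0.4, -0.7]
gripper_width: 0.257
```

>>> {"name": "play_rows", "arguments": {
  "motion": [
    [0, 0.1, 0, 0, 0, 0, 1.5],
    [0, 0.1, 0, 0, 0, 0, 1.5],
    [0, 0, 0, 0, 0, 0, 1.5]
  ]
}}

```text
time_s: 10.42
position: [527.8, -263.4, 72.6]
eef_rot: [-1.571, -0.0, -1.212]
contact_force: [-0.2, 0.2, -0.8]
gripper_width: 0.259
```

>>> {"name": "play_rows", "arguments": {
  "motion": [
    [0, 0.1, 0, 0, 0, 0, 1.5],
    [0, 0, 0, 0, 0, 0, 1.5]
  ]
}}

```text
time_s: 10.58
position: [528.1, -263.6, 72.0]
eef_rot: [-1.57, -0.0, -1.212]
contact_force: [-1.6, 0.2, 2.9]
gripper_width: 0.258
```

>>> {"name": "play_rows", "arguments": {
  "motion": [
    [0, 0.1, 0, 0, 0, 0, 1.5],
    [0, 0, 0, 0, 0, 0, 1.5]
  ]
}}

```text
time_s: 10.75
position: [528.1, -263.6, 72.0]
eef_rot: [-1.57, -0.0, -1.212]
contact_force: [-2.3, 1.1, 10.7]
gripper_width: 0.257
```

>>> {"name": "play_rows", "arguments": {
  "motion": [
    [0, -0.12, 0, 0, 0, 0, 1.5],
    [0, 0, 0, 0, 0, 0, 5],
    [0, 0, 0, 0, 0, 0, 5],
    [0, 0, 0, 0, 0, 0, 5],
    [0, 0, 0, 0, 0, 0, 5]
  ]
}}

```text
time_s: 11.17
position: [527.7, -263.4, 71.6]
eef_rot: [-1.571, 0.0, -1.212]
contact_force: [0.1, -0.3, -0.3]
gripper_width: 0.526
```

>>> {"name": "play_rows", "arguments": {
  "motion": [
    [0, -1, 0, 0, 0, 0, 6],
    [0, -3, 0, 0, 0, 0, 6],
    [0, -4, 0, 0, 0, 0, 6],
    [0, -4, 0, 0, 0, 0, 6],
    [0, -3, 0, 0, 0, 0, 6]
  ]
}}

```text
time_s: 11.58
position: [528.5, -263.8, 225.8]
eef_rot: [-1.568, -0.002, -1.212]
contact_force: [0.7, -0.5, 0.3]
gripper_width: 0.654
```

```bash
python3 - <<'E'
from h import *
o=monitor.get_obs();print(o["position"],o["eef_rot"],o["contact_force"],o["gripper_width"])
for n in ["side","scene"]:
  p=imaging.get_image(n);save(p,n+"5")
  for q in ["old_filter","new_filter"]:
   for r in imaging.regions_of(q,p):
        c,u,v=cloud(p,r["region"])
        print(n,q,r["score"],np.round(r["rect"]),len(c),np.percentile(c,[2,50,98],axis=0).round(1).tolist())
        s=c[(c[:,2]>76)&(c[:,2]<93)]
        if len(s)>3: print(cv2.minAreaRect(s[:,:2].astype(np.float32)))
E
```

```text
[ 528.50891314 -263.78619105  225.77972604] [-1.56838385 -0.0023282  -1.21195972] [ 0.72920978 -0.48777498  0.32966473] 0.6538043680644091
side old_filter 0.82 [296. 323.  31.  50.] 1084 [[510.1, -286.7, 9.0], [521.8, -273.1, 61.3], [543.7, -246.1, 89.1]]
((527.2146606445312, -265.3746032714844), (25.535066604614258, 39.645015716552734), 20.213388442993164)
side new_filter 0.88 [200. 177.  12.  34.] 327 [[492.9, 266.1, 5.0], [503.0, 270.4, 52.2], [516.3, 305.1, 84.4]]
((505.1468200683594, 286.2519226074219), (39.65947341918945, 23.736034393310547), 87.93659210205078)
scene old_filter 0.72 [303. 311.  23.  35.] 562 [[510.7, -287.0, 9.7], [522.1, -272.5, 61.4], [543.6, -248.8, 89.9]]
((527.29638671875, -265.8316650390625), (24.566659927368164, 40.090938568115234), 21.286666870117188)
scene new_filter 0.51 [207. 181.  12.  31.] 241 [[492.6, 264.1, 7.9], [501.2, 269.7, 57.8], [514.1, 305.0, 83.3]]
((504.6959533691406, 285.4033203125), (45.488922119140625, 22.900724411010742), 86.12215423583984)
```

View pics/side5.png

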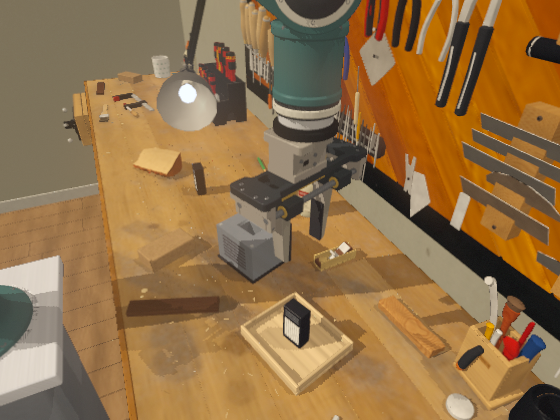

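The old cartridge stands upright in the tray, at (296,323) in the picture. On to the new one.

>>> {"name": "play_rows", "arguments": {
  "motion": [
    [-3.74, 0, 1.22, 0, 0, 0, 6],
    [-3.74, 0, 1.22, 0, 0, 0, 6],
    [-3.74, 0, 1.22, 0, 0, 0, 6],
    [-3.74, 0, 1.22, 0, 0, 0, 6],
    [-3.74, 0, 1.22, 0, 0, 0, 6]
  ]
}}

```text
time_s: 12.3
position: [517.8, -65.1, 220.1]
eef_rot: [-1.574, 0.001, -1.212]
contact_force: [0.6, -0.2, 0.3]
gripper_width: 0.655
```

>>> {"name": "play_rows", "arguments": {
  "motion": [
    [-3.74, 0, 1.22, 0, 0, 0, 6],
    [-3.74, 0, 1.22, 0, 0, 0, 6],
    [-3.74, 0, 1.22, 0, 0, 0, 6],
    [-3.74, 0, 1.22, 0, 0, 0, 6],
    [-3.74, 0, 1.22, 0, 0, 0, 6]
  ]
}}

```text
time_s: 12.72
position: [509.3, 131.1, 220.2]
eef_rot: [-1.574, 0.0, -1.212]
contact_force: [1.2, 0.9, 0.2]
gripper_width: 0.651
```

>>> {"name": "play_rows", "arguments": {
  "motion": [
    [-3.74, 0, 1.22, 0, 0, 0, 6],
    [0, 0, 0, 0, 0.12, 0, 6],
    [0, 0, 0, 0, 0.12, 0, 6],
    [0, 0, 0, 0, 0.12, 0, 6],
    [0, 0, 0, 0, 0.04, 0, 6]
  ]
}}

```text
time_s: 13.13
position: [507.8, 168.9, 219.9]
eef_rot: [-1.574, -0.001, -1.616]
contact_force: [-0.7, -0.5, -0.2]
gripper_width: 0.65
```

>>> {"name": "play_rows", "arguments": {
  "motion": [
    [0, 0, 0, 0, 0, 0, 6],
    [0, 0, 0, 0, 0, 0, 6],
    [0, 0, 0, 0, 0, 0, 6],
    [0, 0, 0, 0, 0, 0, 6]
  ]
}}

```text
time_s: 13.47
position: [508.7, 168.7, 221.3]
eef_rot: [-1.572, -0.0, -1.611]
contact_force: [0.5, 0.3, 0.5]
gripper_width: 0.654
```

```bash
python3 - <<'E'
from h import *
o=monitor.get_obs();print(o["position"],o["eef_rot"],o["contact_force"],o["gripper_width"])
for n in ["wrist"]:
  p=imaging.get_image(n);save(p,n+"6")
  for q in ["new_filter"]:
   for r in imaging.regions_of(q,p):
        c,u,v=cloud(p,r["region"])
        print(n,q,r["score"],np.round(r["rect"]),len(c),np.percentile(c,[2,50,98],axis=0).round(1).tolist())
        s=c[(c[:,2]>76)&(c[:,2]<93)]
        if len(s)>3: print(cv2.minAreaRect(s[:,:2].astype(np.float32)))
E
```

```text
[508.7055533  168.70904472 221.26853303] [-1.57174776e+00 -3.30018890e-04 -1.61118730e+00] [0.50489484 0.27524023 0.47937196] 0.6535543587870394
wrist new_filter 0.58 [273.  56.  29.  65.] 1857 [[493.1, 268.9, 10.9], [505.1, 287.0, 80.7], [516.9, 307.8, 82.4]]
((505.21337890625, 288.955322265625), (39.91046142578125, 24.241241455078125), 86.43736267089844)
```

View pics/wrist6.png

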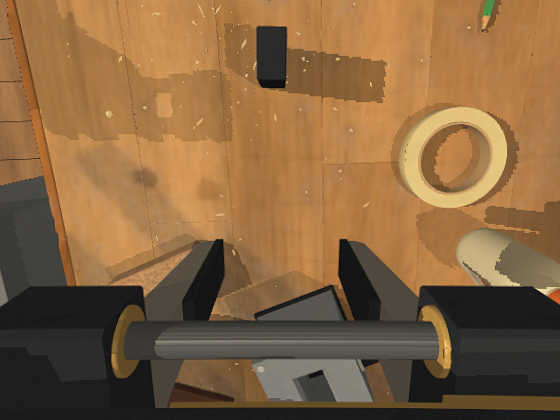

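>>> {"name": "play_rows", "arguments": {
  "motion": [
    [-4.0, 0, -0.28, 0, 0.02, 0, 6],
    [-4.0, 0, -0.28, 0, 0, 0, 6],
    [-3.9, 0, -0.2, 0, 0, 0, 6],
    [0, 0, 0, 0, 0, 0, 6],
    [0, 0, 0, 0, 0, 0, 6]
  ]
}}

```text
time_s: 13.98
position: [506.9, 290.6, 221.5]
eef_rot: [-1.572, 0.001, -1.627]
contact_force: [-0.4, -1.3, 0.0]
gripper_width: 0.652
```

>>> {"name": "play_rows", "arguments": {
  "motion": [
    [0, 4, 0, 0, 0, 0, 6],
    [0, 4, 0, 0, 0, 0, 6],
    [0, 3, 0, 0, 0, 0, 6],
    [0, 0, 0, 0, 0, 0, 6],
    [0, 0, 0, 0, 0, 0, 6]
  ]
}}

```text
time_s: 14.4
position: [507.5, 286.1, 110.9]
eef_rot: [-1.573, -0.003, -1.634]
contact_force: [0.4, 0.6, 0.6]
gripper_width: 0.651
```

```bash
python3 - <<'E'
from h import *
o=monitor.get_obs();print(o["position"],o["eef_rot"],o["contact_force"],o["gripper_width"])
for n in ["wrist"]:
  p=imaging.get_image(n);save(p,n+"7")
  for q in ["new_filter"]:
   for r in imaging.regions_of(q,p):
        c,u,v=cloud(p,r["region"])
        print(n,q,r["score"],np.round(r["rect"]),len(c),np.percentile(c,[2,50,98],axis=0).round(1).tolist())
        s=c[(c[:,2]>76)&(c[:,2]<93)]
        if len(s)>3: print(cv2.minAreaRect(s[:,:2].astype(np.float32)))
E
```

```text
[507.5157533  286.06823073 110.92389437] [-1.57325024 -0.00252634 -1.63361708] [0.37832761 0.62140707 0.63991985] 0.6514331059266214
wrist new_filter 0.64 [279. 227.  42.  90.] 3557 [[493.4, 270.2, 9.1], [505.3, 296.2, 80.7], [517.1, 309.4, 82.2]]
((505.18731689453125, 289.0888671875), (40.29010009765625, 24.41575050354004), 86.74004364013672)
```

View pics/wrist7.png

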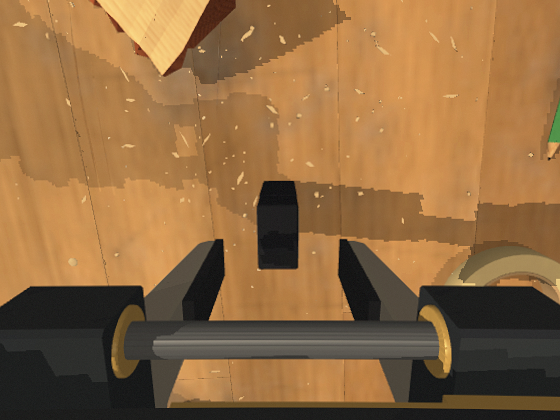

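>>> {"name": "play_rows", "arguments": {
  "motion": [
    [-0.2, 0, -0.15, 0, 0, 0, 6],
    [0, 1.5, 0, 0, 0, 0, 6],
    [0, 1.5, 0, 0, 0, 0, 6],
    [0, 1.4, 0, 0, 0, 0, 6],
    [0, 0, 0, 0, 0, 0, 6]
  ]
}}

```text
time_s: 14.92
position: [506.0, 289.9, 67.4]
eef_rot: [-1.572, -0.001, -1.632]
contact_force: [-0.7, 0.1, -0.3]
gripper_width: 0.651
```

>>> {"name": "play_rows", "arguments": {
  "motion": [
    [0, 0, 0, 0, 0, 0, 6],
    [0, 0, 0, 0, 0, 0, 6],
    [0, 0, 0, 0, 0, 0, 6]
  ]
}}

```text
time_s: 15.17
position: [507.4, 290.8, 69.4]
eef_rot: [-1.569, 0.002, -1.632]
contact_force: [-0.5, -0.7, -0.0]
gripper_width: 0.653
```

>>> {"name": "play_rows", "arguments": {
  "motion": [
    [0.12, 0.2, -0.12, 0, 0, 0, 6],
    [0, 0, 0, 0, 0, 0, 6],
    [0, 0, 0, 0, 0, 0, 6]
  ]
}}

```text
time_s: 15.42
position: [505.2, 289.0, 66.1]
eef_rot: [-1.57, 0.0, -1.632]
contact_force: [-0.3, 0.2, 0.5]
gripper_width: 0.651
```

>>> {"name": "play_rows", "arguments": {
  "motion": [
    [0, 0, 0, 0, 0, 0, 1.5],
    [0, 0, 0, 0, 0, 0, 1.5],
    [0, 0, 0, 0, 0, 0, 1.5],
    [0, 0, 0, 0, 0, 0, 1.5],
    [0, 0, 0, 0, 0, 0, 1.5]
  ]
}}

```text
time_s: 15.83
position: [505.1, 289.1, 65.7]
eef_rot: [-1.571, -0.0, -1.632]
contact_force: [-0.2, 0.6, 0.1]
gripper_width: 0.314
```

>>> {"name": "play_rows", "arguments": {
  "motion": [
    [0, 0, 0, 0, 0, 0, 1.5],
    [0, 0, 0, 0, 0, 0, 1.5],
    [0, 0, 0, 0, 0, 0, 1.5],
    [0, 0, 0, 0, 0, 0, 1.5],
    [0, 0, 0, 0, 0, 0, 1.5]
  ]
}}

```text
time_s: 16.25
position: [505.2, 289.1, 65.7]
eef_rot: [-1.571, -0.0, -1.632]
contact_force: [-0.8, 1.3, -0.9]
gripper_width: 0.256
```

>>> {"name": "play_rows", "arguments": {
  "motion": [
    [0, -0.5, 0, 0, 0, 0, 1.5],
    [0, -2.5, 0, 0, 0, 0, 1.5],
    [0, -3.5, 0, 0, 0, 0, 1.5],
    [0, -3.5, 0, 0, 0, 0, 1.5],
    [0, -3, 0, 0, 0, 0, 1.5]
  ]
}}

```text
time_s: 16.67
position: [505.3, 289.2, 198.2]
eef_rot: [-1.57, 0.001, -1.632]
contact_force: [-0.2, -0.2, 0.3]
gripper_width: 0.257
```

>>> {"name": "play_rows", "arguments": {
  "motion": [
    [3.53, 0, 0.57, 0, 0, 0, 1.5],
    [3.53, 0, 0.57, 0, 0, 0, 1.5],
    [3.53, 0, 0.57, 0, 0, 0, 1.5],
    [3.53, 0, 0.57, 0, 0, 0, 1.5],
    [3.53, 0, 0.57, 0, 0, 0, 1.5]
  ]
}}

```text
time_s: 17.08
position: [522.7, 109.6, 196.4]
eef_rot: [-1.57, 0.0, -1.631]
contact_force: [0.4, -0.1, -1.1]
gripper_width: 0.26
```

>>> {"name": "play_rows", "arguments": {
  "motion": [
    [3.53, 0, 0.57, 0, 0, 0, 1.5],
    [3.53, 0, 0.57, 0, 0, 0, 1.5],
    [3.53, 0, 0.57, 0, 0, 0, 1.5],
    [3.53, 0, 0.57, 0, 0, 0, 1.5],
    [0, 0, 0, 0, 0, 0, 1.5]
  ]
}}

```text
time_s: 17.5
position: [537.1, -39.9, 196.3]
eef_rot: [-1.57, -0.004, -1.643]
contact_force: [0.0, -0.3, 0.3]
gripper_width: 0.262
```

>>> {"name": "play_rows", "arguments": {
  "motion": [
    [0, 0, 0, 0, -0.104, 0, 1.5],
    [0, 0, 0, 0, -0.104, 0, 1.5],
    [0, 0, 0, 0, -0.104, 0, 1.5],
    [0, 0, 0, 0, -0.104, 0, 1.5],
    [0, 0, 0, 0, 0, 0, 1.5]
  ]
}}

```text
time_s: 17.92
position: [536.9, -31.0, 196.1]
eef_rot: [-1.571, 0.0, -1.213]
contact_force: [0.1, -0.3, -1.5]
gripper_width: 0.26
```

>>> {"name": "play_rows", "arguments": {
  "motion": [
    [0, 0, 0, 0, 0, 0, 1.5],
    [0, 0, 0, 0, 0, 0, 1.5],
    [0, 0, 0, 0, 0, 0, 1.5],
    [0, 0, 0, 0, 0, 0, 1.5],
    [0, 0, 0, 0, 0, 0, 1.5]
  ]
}}

```text
time_s: 18.33
position: [537.0, -31.1, 195.8]
eef_rot: [-1.571, -0.0, -1.217]
contact_force: [0.1, -0.7, -0.8]
gripper_width: 0.262
```

```bash
python3 - <<'E'
from h import *
o=monitor.get_obs();print(o["position"],o["eef_rot"],o["contact_force"],o["gripper_width"])
for n in ["wrist","side"]:
  p=imaging.get_image(n);save(p,n+"8")
  for q in ["new_filter","dock"]:
   for r in imaging.regions_of(q,p):
        c,u,v=cloud(p,r["region"])
        print(n,q,r["score"],np.round(r["rect"]),len(c),np.percentile(c,[2,50,98],axis=0).round(1).tolist())
        s=c[(c[:,2]>203)] if q=="new_filter" else c[(c[:,2]>84)&(c[:,2]<95)]
        if len(s)>3: print(cv2.minAreaRect(s[:,:2].astype(np.float32)))
E
```

```text
[536.97901127 -31.09308183 195.81188054] [-1.57081892e+00 -9.95887596e-05 -1.21650444e+00] [ 0.07510596 -0.73626699 -0.8262586 ] 0.2617123621839844
wrist new_filter 0.79 [281. 255.  50. 116.] 5809 [[519.8, -49.0, 141.8], [534.1, -22.4, 210.8], [549.9, -9.0, 212.2]]
((536.5269165039062, -30.86760139465332), (24.477094650268555, 40.4916877746582), 20.24500274658203)
wrist dock 0.96 [290. 194. 149. 132.] 12634 [[480.1, -64.6, 5.0], [530.0, -6.6, 88.8], [595.7, 33.4, 90.4]]
((534.5864868164062, -24.278522491455078), (96.97003173828125, 98.35852813720703), 20.34864616394043)
side new_filter 0.55 [251. 192.  24.  43.] 713 [[520.0, -54.2, 131.1], [534.9, -47.1, 172.0], [553.9, -14.7, 213.4]]
((536.7423095703125, -34.90993881225586), (24.93461799621582, 36.34745407104492), 15.924420356750488)
side dock 0.98 [252. 245.  68.  69.] 3606 [[475.7, -98.4, 5.3], [525.2, -65.6, 72.2], [594.1, 10.5, 92.1]]
((536.4224853515625, -30.882896423339844), (97.99192810058594, 115.49433898925781), 21.14508819580078)
```

View pics/wrist8.png

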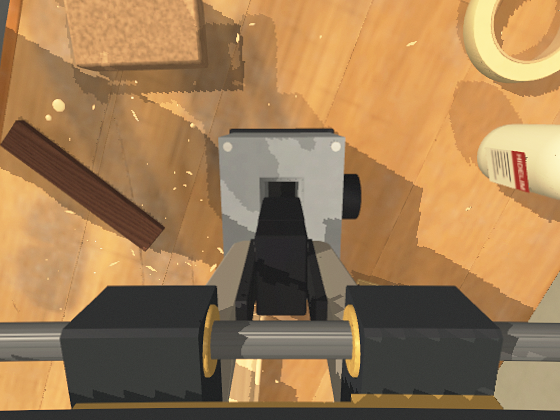

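View pics/side8.png

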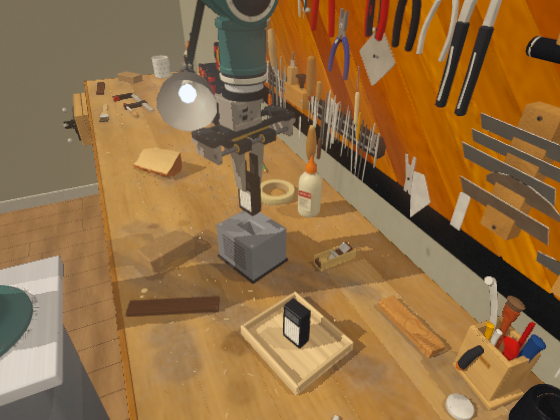

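The cartridge is at (536.5,-30.9) and lines up with the dock to within 1 mm. Inserting it now.

>>> {"name": "play_rows", "arguments": {
  "motion": [
    [0, 1.5, 0, 0, 0, 0, 1.5],
    [0, 1.5, 0, 0, 0, 0, 1.5],
    [0, 0.3, 0, 0, 0, 0, 1.5],
    [0, 0, 0, 0, 0, 0, 1.5],
    [0, 0, 0, 0, 0, 0, 1.5]
  ]
}}

```text
time_s: 19.05
position: [537.2, -31.1, 163.1]
eef_rot: [-1.571, -0.0, -1.216]
contact_force: [0.2, -0.0, 0.4]
gripper_width: 0.261
```

>>> {"name": "play_rows", "arguments": {
  "motion": [
    [0, 0.2, 0, 0, 0, 0, 1.5],
    [0, 0.3, 0, 0, 0, 0, 1.5],
    [0, 0.3, 0, 0, 0, 0, 1.5],
    [0, 0, 0, 0, 0, 0, 1.5]
  ]
}}

```text
time_s: 19.38
position: [536.7, -31.1, 154.4]
eef_rot: [-1.571, 0.0, -1.216]
contact_force: [-0.2, -0.5, -0.1]
gripper_width: 0.259
```

>>> {"name": "play_rows", "arguments": {
  "motion": [
    [0, 0.3, 0, 0, 0, 0, 1.5],
    [0, 0.3, 0, 0, 0, 0, 1.5],
    [0, 0, 0, 0, 0, 0, 1.5]
  ]
}}

```text
time_s: 19.63
position: [536.6, -31.2, 148.1]
eef_rot: [-1.572, 0.0, -1.216]
contact_force: [-0.5, -0.4, -0.8]
gripper_width: 0.259
```

In the mouth with no contact force. Continuing.

>>> {"name": "play_rows", "arguments": {
  "motion": [
    [0, 0.3, 0, 0, 0, 0, 1.5],
    [0, 0.4, 0, 0, 0, 0, 1.5],
    [0, 0.4, 0, 0, 0, 0, 1.5],
    [0, 0, 0, 0, 0, 0, 1.5]
  ]
}}

```text
time_s: 19.97
position: [536.3, -31.2, 136.8]
eef_rot: [-1.572, 0.001, -1.216]
contact_force: [-0.7, 0.5, -1.2]
gripper_width: 0.259
```

>>> {"name": "play_rows", "arguments": {
  "motion": [
    [0, 0.5, 0, 0, 0, 0, 1.5],
    [0, 0.5, 0, 0, 0, 0, 1.5],
    [0, 0.5, 0, 0, 0, 0, 1.5],
    [0, 0.3, 0, 0, 0, 0, 1.5],
    [0, 0, 0, 0, 0, 0, 1.5]
  ]
}}

```text
time_s: 20.38
position: [536.4, -31.1, 118.8]
eef_rot: [-1.572, 0.001, -1.216]
contact_force: [-0.4, 0.2, -1.2]
gripper_width: 0.256
```

>>> {"name": "play_rows", "arguments": {
  "motion": [
    [0, 0.3, 0, 0, 0, 0, 1.5],
    [0, 0.3, 0, 0, 0, 0, 1.5],
    [0, 0.1, 0, 0, 0, 0, 1.5],
    [0, 0, 0, 0, 0, 0, 1.5]
  ]
}}

```text
time_s: 20.72
position: [536.8, -31.2, 112.5]
eef_rot: [-1.571, 0.0, -1.216]
contact_force: [0.3, -0.3, -1.0]
gripper_width: 0.257
```

>>> {"name": "play_rows", "arguments": {
  "motion": [
    [0, 0.3, 0, 0, 0, 0, 1.5],
    [0, 0.1, 0, 0, 0, 0, 1.5],
    [0, 0, 0, 0, 0, 0, 1.5],
    [0, 0, 0, 0, 0, 0, 1.5]
  ]
}}

```text
time_s: 21.05
position: [537.0, -31.2, 108.7]
eef_rot: [-1.571, -0.0, -1.216]
contact_force: [0.2, 0.2, -1.1]
gripper_width: 0.257
```

>>> {"name": "play_rows", "arguments": {
  "motion": [
    [0, 0, 0, 0, 0, 0, 4.5],
    [0, 0, 0, 0, 0, 0, 4.5],
    [0, 0, 0, 0, 0, 0, 4.5],
    [0, 0, 0, 0, 0, 0, 4.5]
  ]
}}

```text
time_s: 21.38
position: [537.1, -31.2, 108.9]
eef_rot: [-1.57, -0.0, -1.216]
contact_force: [-0.3, -0.8, 0.6]
gripper_width: 0.486
```

>>> {"name": "play_rows", "arguments": {
  "motion": [
    [0, -1.5, 0, 0, 0, 0, 4.5],
    [0, -1.5, 0, 0, 0, 0, 4.5],
    [0, -1, 0, 0, 0, 0, 0],
    [0, 0, 0, 0, 0, 0, 0],
    [0, 0, 0, 0, 0, 0, 0]
  ]
}}

```text
time_s: 21.8
position: [537.3, -31.2, 149.1]
eef_rot: [-1.57, -0.001, -1.216]
contact_force: [-0.8, 0.2, 0.1]
gripper_width: 0.293
```

>>> {"name": "play_rows", "arguments": {
  "motion": [
    [0, 0, 0, 0, 0, 0, 0],
    [0, 0, 0, 0, 0, 0, 0],
    [0, 0, 0, 0, 0, 0, 0],
    [0, 0, 0, 0, 0, 0, 0],
    [0, 0, 0, 0, 0, 0, 0]
  ]
}}

```text
time_s: 22.22
position: [536.8, -31.2, 148.4]
eef_rot: [-1.571, 0.0, -1.216]
contact_force: [-0.2, 0.5, -0.3]
gripper_width: 0.009
```

```bash
python3 - <<'E'
from h import *
o=monitor.get_obs();print(o["position"],o["eef_rot"],o["contact_force"],o["gripper_width"])
for n in ["wrist","side"]:
  p=imaging.get_image(n);save(p,n+"9")
  for q in ["new_filter"]:
   for r in imaging.regions_of(q,p):
        c,u,v=cloud(p,r["region"])
        print(n,q,r["score"],np.round(r["rect"]),len(c),np.percentile(c,[2,50,98],axis=0).round(1).tolist())
        s=c[(c[:,2]>116)&(c[:,2]<130)]
        if len(s)>3: print(cv2.minAreaRect(s[:,:2].astype(np.float32)))
E
```

```text
[536.80855358 -31.16721326 148.40820339] [-1.57137322e+00  1.98947211e-04 -1.21582752e+00] [-0.17580969  0.49224097 -0.26645769] 0.008592354009400303
wrist new_filter 0.93 [282. 217.  41.  49.] 1987 [[519.5, -31.5, 77.7], [531.1, -16.3, 122.4], [544.7, -8.8, 124.3]]
((532.45654296875, -21.306795120239258), (24.591459274291992, 19.830106735229492), 21.96458625793457)
side new_filter 0.78 [250. 222.  22.  29.] 419 [[519.8, -53.7, 86.3], [531.9, -41.7, 113.2], [552.3, -17.4, 125.9]]
((535.4147338867188, -33.3784065246582), (22.19333267211914, 40.98146057128906), 21.820484161376953)
```

View pics/side9.png

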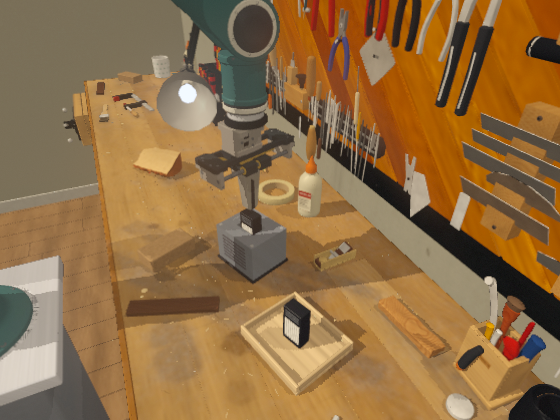

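The cartridge stands in the bay at (250,222), top at z≈124. Pressing now.

>>> {"name": "play_rows", "arguments": {
  "motion": [
    [0, 0.6, 0, 0, 0, 0, 0],
    [0, 0.4, 0, 0, 0, 0, 0],
    [0, 0.3, 0, 0, 0, 0, 0],
    [0, 0.1, 0, 0, 0, 0, 0],
    [0, 0, 0, 0, 0, 0, 0]
  ]
}}

```text
time_s: 22.83
position: [536.7, -31.1, 134.2]
eef_rot: [-1.572, 0.0, -1.216]
contact_force: [0.3, -0.6, -0.7]
gripper_width: 0.003
```

>>> {"name": "play_rows", "arguments": {
  "motion": [
    [0, 0.15, 0, 0, 0, 0, 0],
    [0, 0.15, 0, 0, 0, 0, 0],
    [0, 0.15, 0, 0, 0, 0, 0],
    [0, 0.15, 0, 0, 0, 0, 0],
    [0, 0, 0, 0, 0, 0, 0]
  ]
}}

```text
time_s: 23.25
position: [537.2, -31.2, 128.8]
eef_rot: [-1.57, -0.0, -1.216]
contact_force: [0.7, -0.4, 1.9]
gripper_width: 0.001
```

>>> {"name": "play_rows", "arguments": {
  "motion": [
    [0, 0.15, 0, 0, 0, 0, 0],
    [0, 0.15, 0, 0, 0, 0, 0],
    [0, 0.15, 0, 0, 0, 0, 0],
    [0, 0.15, 0, 0, 0, 0, 0],
    [0, 0, 0, 0, 0, 0, 0]
  ]
}}

```text
time_s: 23.67
position: [537.1, -31.2, 122.6]
eef_rot: [-1.571, -0.0, -1.216]
contact_force: [1.4, -0.4, 3.3]
gripper_width: 0.005
```

>>> {"name": "play_rows", "arguments": {
  "motion": [
    [0, 0.15, 0, 0, 0, 0, 0],
    [0, 0.15, 0, 0, 0, 0, 0],
    [0, 0.15, 0, 0, 0, 0, 0],
    [0, 0, 0, 0, 0, 0, 0]
  ]
}}

```text
time_s: 24.0
position: [537.0, -31.2, 118.0]
eef_rot: [-1.571, -0.0, -1.216]
contact_force: [0.2, 0.3, 4.1]
gripper_width: 0.008
```

>>> {"name": "play_rows", "arguments": {
  "motion": [
    [0, 0.1, 0, 0, 0, 0, 0],
    [0, 0.1, 0, 0, 0, 0, 0],
    [0, 0, 0, 0, 0, 0, 0]
  ]
}}

```text
time_s: 24.25
position: [537.1, -31.2, 116.2]
eef_rot: [-1.571, -0.0, -1.216]
contact_force: [-0.0, 0.3, 3.4]
gripper_width: 0.004
```

>>> {"name": "play_rows", "arguments": {
  "motion": [
    [0, 0.1, 0, 0, 0, 0, 0],
    [0, 0.1, 0, 0, 0, 0, 0],
    [0, 0, 0, 0, 0, 0, 0]
  ]
}}

```text
time_s: 24.5
position: [537.0, -31.2, 114.2]
eef_rot: [-1.571, -0.0, -1.216]
contact_force: [0.4, -0.4, 4.2]
gripper_width: 0.004
```

>>> {"name": "play_rows", "arguments": {
  "motion": [
    [0, 0.1, 0, 0, 0, 0, 0],
    [0, 0, 0, 0, 0, 0, 0]
  ]
}}

```text
time_s: 24.67
position: [537.0, -31.2, 113.2]
eef_rot: [-1.571, -0.0, -1.216]
contact_force: [1.1, -0.6, 4.3]
gripper_width: 0.004
```

>>> {"name": "play_rows", "arguments": {
  "motion": [
    [0, 0.1, 0, 0, 0, 0, 0],
    [0, 0, 0, 0, 0, 0, 0]
  ]
}}

```text
time_s: 24.83
position: [537.1, -31.2, 112.3]
eef_rot: [-1.571, -0.0, -1.216]
contact_force: [0.7, -0.7, 4.7]
gripper_width: 0.006
```

>>> {"name": "play_rows", "arguments": {
  "motion": [
    [0, 0.1, 0, 0, 0, 0, 0],
    [0, 0, 0, 0, 0, 0, 0]
  ]
}}

```text
time_s: 25.0
position: [537.1, -31.2, 111.3]
eef_rot: [-1.571, -0.0, -1.216]
contact_force: [0.9, 0.7, 5.1]
gripper_width: 0.005
```

>>> {"name": "play_rows", "arguments": {
  "motion": [
    [0, 0.1, 0, 0, 0, 0, 0],
    [0, 0, 0, 0, 0, 0, 0]
  ]
}}

```text
time_s: 25.17
position: [537.2, -31.2, 110.6]
eef_rot: [-1.57, -0.0, -1.216]
contact_force: [-0.1, -0.4, 7.5]
gripper_width: 0.003
```

>>> {"name": "play_rows", "arguments": {
  "motion": [
    [0, 0.08, 0, 0, 0, 0, 0],
    [0, 0, 0, 0, 0, 0, 0]
  ]
}}

```text
time_s: 25.33
position: [537.4, -31.1, 110.3]
eef_rot: [-1.57, -0.0, -1.216]
contact_force: [-1.2, 0.1, 10.5]
gripper_width: 0.006
```

>>> {"name": "play_rows", "arguments": {
  "motion": [
    [0, -0.3, 0, 0, 0, 0, 0],
    [0, -0.5, 0, 0, 0, 0, 0],
    [0, -1, 0, 0, 0, 0, 0],
    [0, -2, 0, 0, 0, 0, 0],
    [0, -4, 0, 0, 0, 0, 0]
  ]
}}

```text
time_s: 25.75
position: [533.4, -31.1, 184.6]
eef_rot: [-1.58, 0.004, -1.216]
contact_force: [0.1, -1.0, -1.3]
gripper_width: 0.005
```

>>> {"name": "play_rows", "arguments": {
  "motion": [
    [0, -3, 0, 0, 0, 0, 0],
    [0, 0, 0, 0, 0, 0, 0],
    [0, 0, 0, 0, 0, 0, 0],
    [0, 0, 0, 0, 0, 0, 0],
    [0, 0, 0, 0, 0, 0, 0]
  ]
}}

```text
time_s: 26.17
position: [535.8, -31.2, 216.2]
eef_rot: [-1.574, 0.001, -1.216]
contact_force: [0.7, -0.4, -0.0]
gripper_width: 0.002
```

>>> {"name": "play_rows", "arguments": {
  "motion": [
    [0, 0, 0, 0, 0, 0, 0],
    [0, 0, 0, 0, 0, 0, 0],
    [0, 0, 0, 0, 0, 0, 0],
    [0, 0, 0, 0, 0, 0, 0],
    [0, 0, 0, 0, 0, 0, 0]
  ]
}}

```text
time_s: 26.58
position: [536.9, -31.2, 217.2]
eef_rot: [-1.571, 0.0, -1.216]
contact_force: [0.1, -0.3, 0.2]
gripper_width: 0.003
```

```bash
python3 - <<'E'
from h import *
o=monitor.get_obs();print(o["position"],o["dq"].round(3),o["contact_force"],o["gripper_width"])
for n in ["wrist","side","scene"]:
  p=imaging.get_image(n);save(p,n+"10")
  for q in ["new_filter"]:
   for r in imaging.regions_of(q,p):
        c,u,v=cloud(p,r["region"])
        print(n,q,r["score"],np.round(r["rect"]),len(c),np.percentile(c,[2,50,98],axis=0).round(1).tolist())
        s=c[(c[:,2]>106)&(c[:,2]<130)]
        if len(s)>3: print(cv2.minAreaRect(s[:,:2].astype(np.float32)),np.median(s[:,2]))
E
```

```text
[536.90002055 -31.15210371 217.18939019] [ 0.001 -0.002  0.001 -0.002  0.001 -0.001  0.002] [ 0.09389053 -0.3404979   0.19501865] 0.0031224200606550408
wrist new_filter 0.92 [280. 204.  31.  54.] 1644 [[520.6, -49.2, 79.8], [535.1, -27.6, 111.1], [550.4, -9.7, 112.7]]
((536.5592651367188, -30.684585571289062), (24.509641647338867, 39.60981750488281), 19.78209114074707) 111.25992843163772
side new_filter 0.59 [253. 223.  19.  17.] 341 [[520.4, -53.5, 85.9], [533.7, -40.5, 106.6], [554.3, -13.9, 114.3]]
((537.0756225585938, -33.25835418701172), (24.98232078552246, 39.74013900756836), 19.907577514648438) 112.69340872176832
scene new_filter 0.72 [263. 229.  17.  24.] 230 [[520.5, -54.2, 84.0], [532.9, -39.2, 107.8], [551.4, -17.8, 113.3]]
((536.557373046875, -34.216854095458984), (25.218582153320312, 40.596519470214844), 20.117961883544922) 110.9899228223909
```

View pics/side10.png

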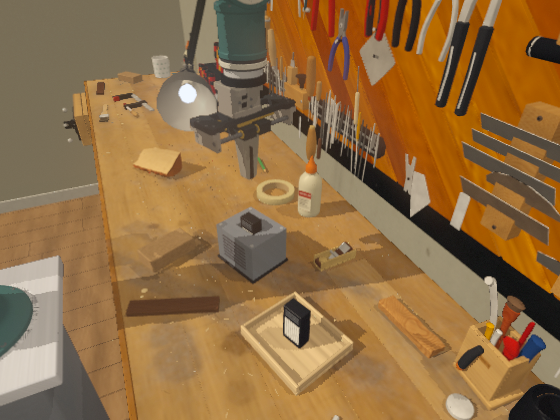

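The new cartridge is held at (253,223), top at about 112 mm, the same as the old one at the start. The old one stands in the tray at (296,323), and the bottle hasn't moved. Handing in.

```bash
python3 -c "
from h import *
print(ctrl.close_job())"
```

```text
the job is handed in; nothing more can be done
None
```

The filter change is done and handed in at about 27 s of the 70 s allowed; no verdict is reported.

- **Old cartridge:** I pressed it with closed fingers to the stop (10.8 N at the wrist) and the catch let go, with its top rising to about 124 mm. I then lifted it out and released it in the tray. It stands upright at (527, -265), and its top at about 89 mm fits the tray floor height.
- **New cartridge:** I picked it off the bench and set it in the bay without feeling contact. I pressed it to the stop (10.5 N) and withdrew. Its top is at about 112 mm, the same held height the old one had at the start. It is centred at about (536.6, -31), under 1 mm from the dock centre as the wrist camera sees it.
- **At the end:** the gripper was clear, about 100 mm above the dock. The wrist force read about zero, and in the last picture the glue bottle had not visibly moved.

**Disagreement:** the side and scene cameras put the new cartridge 2 to 3 mm lower in y than the wrist camera does. They had shown a similar 1 to 2 mm shift for the old cartridge when it was in the bay. I took it as calibration error, and even at face value it is within the 6 mm limit.

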